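Change the supply switch over from green to blue through its centre off position

ROBOT

A 7-joint arm with a two-finger parallel gripper is mounted at the origin on a cart in front of the work surface, level with it; the furniture and walls round the work are solid. World frame = base frame: x ahead of the robot, y to its left, z up, the work surface at z = 0. Lengths are in m, angles in rad, forces in N, time in s.
With the tool pointing down it reaches from about 0.4 to 0.85 m from the base axis. Payload 4.4 kg.
Tool frame: the origin (TCP) lies midway between the tips of the shut fingers; the grasp point (between the pads) lies 19 mm behind it (manip.hold_point_z is the distance from the TCP to the grasp point, in m); z points along the fingers, y is the line along which they close (so a half turn about z gives the same grasp; the last joint's range is limited). The gripper opens to 94 mm and grips with 3 to 60 N. Pads are 16 mm wide; open, the fingers measure 119 mm over their backs; the gripper's body (75 mm by 177 mm) begins 78 mm behind the grasp point.
Start: joints at [1.251, 0.628, 0.038, 1.517, -0.027, 0.996, -0.02], TCP at [0.163, -0.629, 0.205] pointing down, gripper open.
Joint ranges: [-3.06, 3.06], [-0.37, 2.12], [-1.25, 1.32], [0.18, 2.47], [-1.1, 4.24], [0.23, 1.98], [-2.94, 2.94]. Speed limits (rad/s): [2.57, 2.57, 3.14, 3.14, 3.14, 3.14, 3.14].

INTERFACE

Orientations are given as [roll, pitch, yaw] about the fixed x, y, z axes, in that order (R = Rz(yaw) Ry(pitch) Rx(roll)).
In Python, from station import manip, vision, spotter gives the robot as it stands. The module is installed in compiled form; this text tells all that it offers.
- The arm moves only by the tool arm_command, never from a script. Its argument "steps" is one flat list of numbers, 7 for each row, row after row: the shift along the tool's x, y, z each as a share of 0.4 m, from -1 to 1, then the turn, a rotation vector about the tool's x, y, z each as a share of 4 degrees, from -1 to 1, then the closure, from -1 (fully open) to 1 (shut). In form: [tx, ty, tz, wx, wy, wz, jaw, tx, ty, tz, wx, wy, wz, jaw, ...]. A call has exactly 5 rows; each row shifts and turns the commanded pose from where the row before left it, along the tool's axes as they then stand; what a row does not reach is not made up. A row lasts 1/8 s, in which the tool goes at most 62.5 mm and 10.7 degrees, less where a joint would pass 70% of its speed; a pose out of reach is approached as far as the arm can. A call with a number of a shift or a turn outside -1 to 1 is refused whole. A call with a gripper value outside its range is refused whole. The fingers move at their own pace and stop on an object; "grip_force" is the grip in N (left out, the last holds). Time passes only in rows, so rows that do not move let the fingers close, or fill a call up. It gives the time, the measured TCP pose, the force, the opening and the grip force at its end, in the units of the state.
- manip.get_state(): the state, without advancing time (a new reading comes with each control period).
- vision.grab_frame(name): name is "scene" or "top" or "wrist"; returns the picture (480x640x3 uint8, blue, green, red); there is no depth.
- vision.get_calibration(name): a dict with "K" (3x3 intrinsics, pixels), "dist" ([k1, k2, p1, p2, k3] as OpenCV has them; the pictures are not rectified), "pose" (4x4, takes a point from camera to world coordinates). Camera axes: x right, y up, looking along -z (the intrinsics and any distortion apply to the point x, -y, -z); pixel columns grow to the right and rows downward; lengths in m; the calibration is good to about 2 mm. A picture is of the moment at which its call begins: read the wrist's pose just before it. get_calibration takes no time and is no camera call; for the wrist camera it gives the pose at the moment of the call.
- manip.sign_off(): hands the job in; it is judged then, once.
Trained networks look in the newest picture that a camera, given by its name, has taken for a name from the list of things; names that differ only in an ending like _2 or _b are one class to them, and where a whole thing is asked for, a point or a joint stands for the part that bears it (a point fixed in the world has none). Each returns a list of dicts, best first, with "score" (0 to 1); they miss things now and then, are a little off and sometimes report something else, mostly with a low value. They report only what shows in the picture. A call takes as long as a camera call.
- spotter.search_frame(target, camera): "position" ([x, y, z] in m, in world coordinates, good to about 4 mm: the middle of the surface that is visible of it).
- spotter.regions_of(target, camera): "mask" (480x640 bool, what is visible of it).
The state is a dict: "t": time; "joints": joint angles; "qd": joint speeds; "joint_efforts": joint torques, N m; "tool_pos": TCP position; "tool_rot": TCP orientation; "force": force on the tool from outside, world axes, zero at the start; "ft_torque": the same for the moment, N m; "opening": finger opening in m; "gripper_force": force on a finger pad.
Only numpy, scipy, OpenCV 4.12 (cv2) and the standard library are available. Lean on these libraries where they do the work, as an engineer would, in place of code of your own. Each camera call takes 0.05 s, during which the arm holds its last target. There are 200 camera calls.

TASK

Change the bench supply over from green to blue: push the red handle out of its green latch, let it come to the middle (off) and leave it there untouched for at least two seconds. Take the yellow-tabbed lockout pin out of its upright sleeve and stand it foot first in the green cup, then push the handle towards blue until you feel it latch, at a place that cannot be seen, so that it stays there by itself. Push the handle gently, never with as much as 20 N, and do not knock over the cup or the blue-capped vial.

Things in the scene. Friction and masses are not known exactly. Their poses are not given: they have to be found in the camera images.
- switch: Grey changeover switch box screwed to the bench, 150 (x) by 170 (y) by 70 mm high, on a steel foot plate 216 mm wide. Origin at the underside, straight below the upright pivot of the handle; it roughly faces the robot: x points away from it, y to the left. On its white top a green lens front left, a blue lens front right, a black off mark between them.
- sleeve (a point): Mouth of the upright steel sleeve behind the box that holds the lockout pin: 27 mm outside, 15.6 mm bore, mouth 72 mm above the bench, 42 mm deep. While the pin is in, the tail of the handle meets it shortly beyond off and the blue side is barred.
- handle (a joint): Angle of the red handle about the pivot, rad: 0 = off, grip at the front (-x of the switch); positive = grip swung right (-y of the switch, blue), negative = left (green). Starts latched on green at about -0.6; the green crest is at -0.45. A spring (0.3 N m/rad) draws it to 0 unless latched. The blue crest lies unmarked between 0.28 and 1.0, differently each time; latched it rests 0.12 to 0.16 beyond it.
- handle_grip (a point): Middle of the handle's upright black grip, 140 mm above the bench: cylinder, diameter 22 mm, 110 mm from the pivot, free from z = 98 to 178 mm above the red arm (16 mm wide, z = 82 to 98 mm, tail 104 mm behind the pivot).
- blue_lens (a point): Centre of the blue lens, 22 mm across. To latch, the push at the grip rises to 5 to 10 N, then falls away as the handle jumps over the hidden crest; about 0.04 rad past its resting place a hard-rubber stop (about 8 N per mm at the grip) ends the swing. The green latch is alike.
- pin_tab (a point): Centre of the pin's yellow tab: 36 mm wide (its x), 12 mm thick (its y), 52 mm high (its z). The whole lockout pin is 134 mm long, 70 g; below the tab a 12 mm steel shank with its foot 110 mm below this point. In the sleeve this point is at z = 140 mm and the shank stands 42 mm deep in the bore.
- pin_foot (a point): Lower end of the lockout pin's shank, on its axis.
- cup_in (a point): Centre of the inner floor, 5 mm above the bench, of the plain green open tool cup: 80 mm wide at the rim, 90 mm high, walls 4 mm, no handle, empty.
- vial_mid (a point): Middle of a small glass vial with a blue cap, 28 mm in diameter and 58 mm high, standing on the bench: a bystander.

How it is judged:
By the outcome, as a careful person would: the job done as asked, in the order asked, and still so for the second after the job is handed in, with the robot touching nothing.
It also fails if it takes over 72 s, if anything falls off the work surface, if the arm or the gripper's body presses on something with over 40 N, if the wrist force passes 120 N, or if a joint passes its speed limit or range.

## Working session

There is one attempt and no reset: what is moved stays moved. The work goes in short steps, Python scripts to look and compute and a tool call to move; the robot and the scene stay as the last step left them, time stands still between calls to the robot, and variables do not carry over. Pictures are saved under pics/ and viewed, at most 10 in all, crops included, and the job is handed in when it is done.

Besides the shell and the picture viewer there is one more tool, called as name(argument=value, ...), one argument or row to a line, values as JSON. arm_command: Moves the arm, as the interface text tells. Its arguments: {"type":"object","properties":{"steps":{"type":"array"},"grip_force":{"type":"number"}},"required":["steps"]}

```bash
mkdir -p pics
cat > look.py <<'E'
from station import manip, vision, spotter
import cv2, numpy as np
E
python3 - <<'E'
from look import *
s=manip.get_state()
print(s['t'],s['tool_pos'],s['tool_rot'],s['force'],s['opening'],manip.hold_point_z)
ims=[]
for c in ('scene','top'):
    im=vision.grab_frame(c); ims.append(im)
    for n in ('switch','sleeve','handle','handle_grip','blue_lens','pin_tab','pin_foot','cup_in','vial_mid'):
        try:
            r=spotter.search_frame(n,c)
            print(c,n,[(np.round(d['position'],4).tolist(),round(d['score'],2)) for d in r[:2]])
        except Exception as e: print(c,n,e)
cv2.imwrite('pics/a.png',ims[0]);cv2.imwrite('pics/b.png',ims[1])
print(manip.get_state()['t'])
E
```

```text
0.0 [ 0.16304573 -0.62853926  0.20460029] [-3.13977792e+00  4.36479216e-05  2.53788727e-01] [-0.57369472 -1.01508131 -0.06864057] 0.09426737327266967 0.0188
scene switch [([0.4647, -0.3511, 0.0728], 0.63)]
scene sleeve [([0.4679, -0.351, 0.0712], 0.66)]
scene handle [([0.4751, -0.3262, 0.1011], 0.83)]
scene handle_grip [([0.4706, -0.3313, 0.0976], 0.94)]
scene blue_lens [([0.4636, -0.348, 0.0698], 0.82)]
scene pin_tab [([0.5702, -0.4038, 0.1358], 0.61)]
scene pin_foot [([0.5701, -0.4015, 0.1364], 0.59)]
scene cup_in [([0.6726, -0.1691, 0.0591], 0.74)]
scene vial_mid [([0.7076, -0.0843, 0.0378], 0.8)]
top switch [([0.4943, -0.3571, 0.0622], 0.98)]
top sleeve [([0.494, -0.3604, 0.0677], 0.67), ([0.6819, -0.1628, 0.0308], 0.57)]
top handle [([0.4824, -0.3598, 0.0974], 0.55), ([0.4878, -0.3644, 0.0678], 0.44)]
top handle_grip [([0.4938, -0.3618, 0.0674], 0.65), ([0.5684, -0.4039, 0.1599], 0.44)]
top blue_lens [([0.4865, -0.3627, 0.0705], 0.59)]
top pin_tab [([0.5737, -0.4048, 0.1644], 0.52)]
top pin_foot [([0.5721, -0.407, 0.163], 0.71), ([0.4875, -0.3595, 0.0989], 0.15)]
top cup_in [([0.6856, -0.1647, 0.0323], 0.81)]
top vial_mid [([0.7048, -0.091, 0.0454], 0.72)]
1.0
```

View pics/a.png

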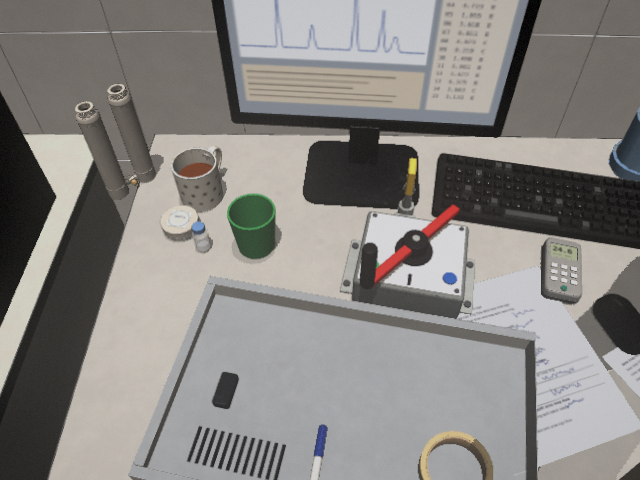

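View pics/b.png

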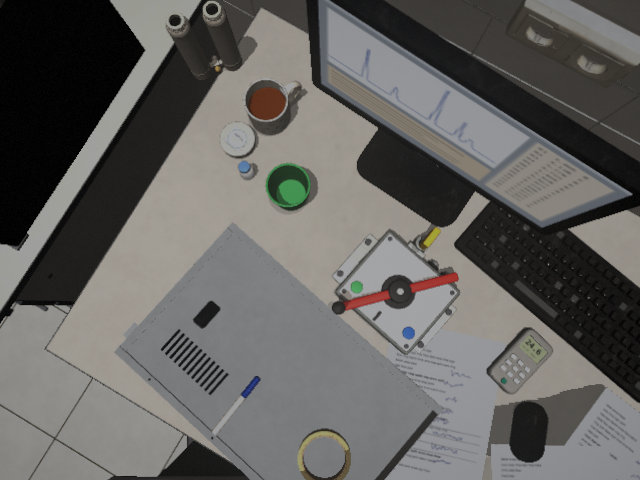

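The scene view shows the handle on green (grip 370,252; pivot 414,245), the pin behind the box (tab 411,172), the cup (252,225) and the vial (200,236). In the top view: pivot (400,290), grip (338,307), blue lens (408,333), green lens (357,287), tab (432,238), cup (289,187), vial (246,170).

```bash
cat >> look.py <<'E'
def ray(cam,uv,cal=None):
    c=cal or vision.get_calibration(cam); K=np.array(c['K'],float);P=np.array(c['pose'])
    x,y=cv2.undistortPoints(np.array([[uv]],float),K,np.array(c['dist'],float))[0,0]
    return P[:3,3],P[:3,:3]@np.array([x,-y,-1.])
def onz(cam,uv,z):
    o,d=ray(cam,uv); return o+d*(z-o[2])/d[2]
def proj(cam,p):
    c=vision.get_calibration(cam);P=np.array(c['pose']);q=P[:3,:3].T@(np.array(p)-P[:3,3]);q[1:]*=-1
    return cv2.projectPoints(q.reshape(1,3),np.zeros(3),np.zeros(3),np.array(c['K'],float),np.array(c['dist'],float))[0].ravel()
def blob(im,lo,hi,box):
    h=cv2.cvtColor(im,cv2.COLOR_BGR2HSV);m=cv2.inRange(h,lo,hi);k=np.zeros_like(m);x0,y0,x1,y1=box;k[y0:y1,x0:x1]=1;m=m*k
    ys,xs=np.nonzero(m);return m,xs.mean(),ys.mean(),len(xs)
E
python3 - <<'E'
from look import *
B=cv2.imread('pics/b.png');A=cv2.imread('pics/a.png')
for cam in('scene','top'):
    P=np.array(vision.get_calibration(cam)['pose']);print(cam,P[:3,3].round(3))
def rep(n,im,cam,lo,hi,box,z):
    m,x,y,k=blob(im,lo,hi,box);p=onz(cam,(x,y),z);print(n,cam,round(x,1),round(y,1),k,p.round(4));return m,p
_,g=rep('green',B,'top',(40,80,60),(85,255,255),(340,275,372,300),.071)
_,b=rep('blue',B,'top',(100,100,60),(130,255,255),(395,322,420,345),.071)
rep('blue',A,'scene',(100,100,60),(130,255,255),(435,265,465,290),.071)
d=g-b; print('mid',(g+b)/2,'yaw(y axis)',np.arctan2(-d[0],d[1]))
m,t=rep('tab',B,'top',(20,100,60),(35,255,255),(415,220,450,255),.16)
c=cv2.minAreaRect(np.argwhere(m>0)[:,::-1].astype(np.float32));print(c)
bp=cv2.boxPoints(c);print([onz('top',q,.166).round(4).tolist() for q in bp])
rep('tab',A,'scene',(20,100,60),(35,255,255),(395,150,425,200),.14)
rep('red',B,'top',(0,120,60),(8,255,255),(330,260,470,320),.098)
m,cu=rep('cup',B,'top',(40,80,20),(85,255,255),(255,155,320,215),.09)
print('cup ell',cv2.fitEllipse(cv2.convexHull(np.argwhere(m>0)[:,::-1].astype(np.float32))), )
e=cv2.fitEllipse(cv2.convexHull(np.argwhere(m>0)[:,::-1].astype(np.float32)))[0]
print(onz('top',e,.09),onz('top',(400,290),.11),'grip',onz('top',(338.5,307),.178),'vial',onz('top',(245,166),.058))
m,_=rep('cup',A,'scene',(40,80,20),(85,255,255),(215,180,290,265),.05)
cr=np.vstack([A[195:295,330:500],A[140:240,350:520]]);cr=A[130:310,330:510]
cr2=B[205:365,320:480]
cv2.imwrite('pics/c.png',np.hstack([cv2.resize(cr,(400,400),interpolation=2),cv2.resize(cr2,(400,400),interpolation=2)]))
E
```

```text
scene [0.086 0.017 0.771]
top [ 0.462 -0.241  1.114]
green top 356.3 286.7 108 [ 0.4979 -0.2898  0.071 ]
blue top 408.3 332.5 114 [ 0.4188 -0.3804  0.071 ]
blue scene 449.4 277.9 117 [ 0.4198 -0.3806  0.071 ]
mid [ 0.4583367  -0.33508215  0.071     ] yaw(y axis) -0.7176256464428442
tab top 430.0 237.8 197 [ 0.5747 -0.4056  0.16  ]
((429.74395751953125, 238.19515991210938), (8.277209281921387, 25.924846649169922), 38.65980529785156)
[[0.561, -0.3857, 0.166], [0.5941, -0.4123, 0.166], [0.5857, -0.4226, 0.166], [0.5527, -0.396, 0.166]]
tab scene 410.9 175.3 290 [ 0.5778 -0.4089  0.14  ]
red top 400.9 290.6 851 [ 0.4907 -0.365   0.098 ]
cup top 289.5 185.0 1371 [ 0.6759 -0.1712  0.09  ]
cup ell ((287.7562561035156, 185.0026092529297), (44.123477935791016, 44.18915557861328), 60.44346237182617)
[ 0.67595042 -0.16798941  0.09      ] [ 0.4913304 -0.3620252  0.11     ] grip [ 0.46216238 -0.25678426  0.178     ] vial [ 0.71768966 -0.086968    0.058     ]
cup scene 252.6 211.6 1145 [ 0.7083 -0.1802  0.05  ]
```

View pics/c.png

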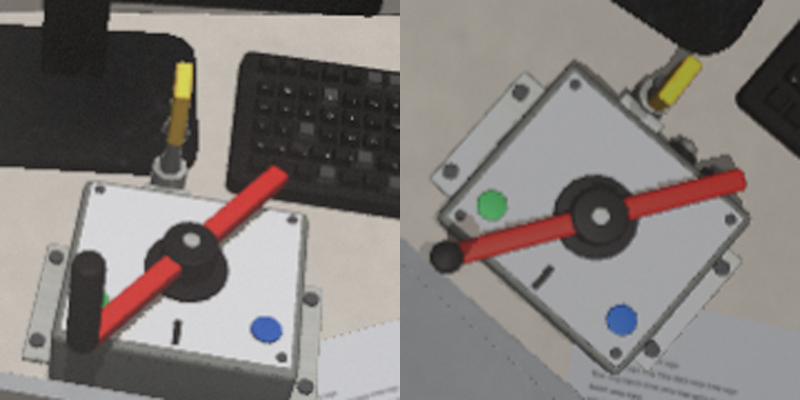

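The crops show the sleeve with its pin at the back of the box, left of the off line. The handle is at about -0.58 on the green side. The monitor stands close behind the pin, so I'll triangulate its lower edge before moving.

```bash
cat >> look.py <<'E'
def tri(uv1,uv2,c1='scene',c2='top'):
    o1,d1=ray(c1,uv1);o2,d2=ray(c2,uv2)
    s=np.linalg.lstsq(np.c_[d1,-d2],o2-o1,rcond=None)[0];a=o1+s[0]*d1;b=o2+s[1]*d2
    return (a+b)/2,np.linalg.norm(a-b)
E
python3 - <<'E'
from look import *
print('mon R',tri((498,135),(548,231)));print('mon L',tri((237,123),(312,82)))
print('stand corner R', onz('scene',(418,205),.01), onz('top',(437,224),.01))
print('cup floor',onz('top',(291.5,192),.005))
for n in('rim',):
    for z,r in((.09,.04),(.005,.033)):
        for cam in('top','scene'):
            print(cam,z,[proj(cam,(.678+r*np.cos(a),-.168+r*np.sin(a),z)).round(0).tolist() for a in np.arange(4)*np.pi/2])
print('tab top in scene',proj('scene',(.573,-.4045,.166)),proj('scene',(.573,-.4045,.114)),proj('scene',(.573,-.4045,.072)),proj('top',(.573,-.4045,.166)),proj('top',(.573,-.4045,.072)))
print('grip',tri((370,246),(338,307)))
E
```

```text
mon R (array([ 0.59108115, -0.6050898 ,  0.13242689]), np.float64(0.0026903719803931594))
mon L (array([ 0.8449717 , -0.21536201,  0.13393925]), np.float64(0.010219708479234795))
stand corner R [ 0.60872128 -0.46382642  0.01      ] [ 0.61866787 -0.44497233  0.01      ]
cup floor [ 0.68009131 -0.16922276  0.005     ]
top 0.09 [[288.0, 162.0], [265.0, 184.0], [287.0, 206.0], [310.0, 184.0]]
scene 0.09 [[241.0, 195.0], [228.0, 219.0], [261.0, 227.0], [273.0, 201.0]]
top 0.005 [[291.0, 176.0], [274.0, 193.0], [291.0, 210.0], [308.0, 193.0]]
scene 0.005 [[248.0, 230.0], [239.0, 250.0], [264.0, 256.0], [273.0, 235.0]]
tab top in scene [412.21093969 166.24317634] [408.57303245 189.40318687] [405.84958999 206.6824438 ] [429.97707872 238.42553642] [420.9328423 244.5295171]
grip (array([ 0.46192526, -0.25628326,  0.18089933]), np.float64(0.0008117226032443052))
```

arm_command(
  steps=[0, 0, -0.04, 0, 0, 0, 1, 0, 0, -0.04, 0, 0, 0, 1, 0.088, -0.06, 0, 0, 0, 0, 1, 0.088, -0.06, 0, 0, 0, 0, 1, 0.088, -0.06, 0, 0, 0, 0, 1],
  grip_force=30,
)

```text
t: 1.62
tool_pos: [0.2485, -0.5326, 0.2391]
tool_rot: [3.139, -0.001, 0.253]
force: [0.5, 0.1, -0.5]
opening: 0.0476
gripper_force: 0.0
```

arm_command(
  steps=[0.088, -0.059, 0, 0, 0, 0, 1, 0.088, -0.059, 0, 0, 0, 0, 1, 0.088, -0.059, 0, 0, 0, 0, 1, 0.088, -0.059, 0, 0, 0, 0, 1, 0.088, -0.059, 0, 0, 0, 0, 1],
)

```text
t: 2.25
tool_pos: [0.3895, -0.3741, 0.2391]
tool_rot: [3.14, -0.001, 0.254]
force: [-0.3, -0.3, 0.3]
opening: 0.0007
gripper_force: 0.0
```

arm_command(
  steps=[0.088, -0.059, 0, 0, 0, 0, 1, 0.088, -0.059, 0, 0, 0, 0, 1, 0.088, -0.059, 0, 0, 0, 0, 1, 0.088, -0.059, 0, 0, 0, 0, 1, 0, 0, 0, 0, 0, 0, 1],
)

```text
t: 2.88
tool_pos: [0.5039, -0.2443, 0.2388]
tool_rot: [-3.141, -0.003, 0.26]
force: [-0.2, -0.2, 0.3]
opening: 0.0004
gripper_force: 0.0
```

arm_command(
  steps=[0, 0, 0.07, 0, 0, 0, 1, 0, 0, 0.1, 0, 0, 0, 1, 0, 0, 0.1, 0, 0, 0, 1, -0.02, 0, 0, 0, 0, 0, 1, -0.02, 0, 0, 0, 0, 0, 1],
)

```text
t: 3.5
tool_pos: [0.4852, -0.2533, 0.1311]
tool_rot: [3.14, -0.001, 0.253]
force: [-0.2, 0.0, 0.1]
opening: 0.0004
gripper_force: 0.0
```

arm_command(
  steps=[-0.01, 0, 0, 0, 0, 0, 1, -0.005, 0, 0, 0, 0, 0, 1, -0.005, 0, 0, 0, 0, 0, 1, -0.005, 0, 0, 0, 0, 0, 1, 0, 0, 0, 0, 0, 0, 1],
)

```text
t: 4.12
tool_pos: [0.4796, -0.2542, 0.131]
tool_rot: [3.138, -0.007, 0.255]
force: [6.3, 1.5, 3.8]
opening: 0.0003
gripper_force: 3.2
```

arm_command(
  steps=[-0.005, 0, 0, 0, 0, 0, 1, -0.004, 0, 0, 0, 0, 0, 1, 0, 0, 0, 0, 0, 0, 1, 0, 0, 0, 0, 0, 0, 1, 0, 0, 0, 0, 0, 0, 1],
)

```text
t: 4.75
tool_pos: [0.4779, -0.2546, 0.131]
tool_rot: [3.138, -0.01, 0.256]
force: [9.3, 2.5, 2.9]
opening: 0.0004
gripper_force: 4.8
```

arm_command(
  steps=[-0.004, 0, 0, 0, 0, 0, 1, 0, 0, 0, 0, 0, 0, 1, 0, 0, 0, 0, 0, 0, 1, 0, 0, 0, 0, 0, 0, 1, 0, 0, 0, 0, 0, 0, 1],
)

```text
t: 5.38
tool_pos: [0.4759, -0.2551, 0.131]
tool_rot: [3.138, -0.009, 0.256]
force: [8.7, 2.0, 3.2]
opening: 0.0003
gripper_force: 4.3
```

Run:
```python
from look import *
a=vision.grab_frame('scene');b=vision.grab_frame('top');w=vision.grab_frame('wrist')
cv2.imwrite('pics/d.png',np.hstack([cv2.resize(a[130:330,270:470],(400,400)),cv2.resize(b[205:365,300:460],(400,400))]))
s=manip.get_state();print(s['force'],s['ft_torque'],s['tool_pos'])
```

```text
[8.13779901 1.71048875 3.74946767] [ 0.48025597 -1.73325477  0.00205593] [ 0.47585672 -0.25504034  0.13101118]
```

View pics/d.png

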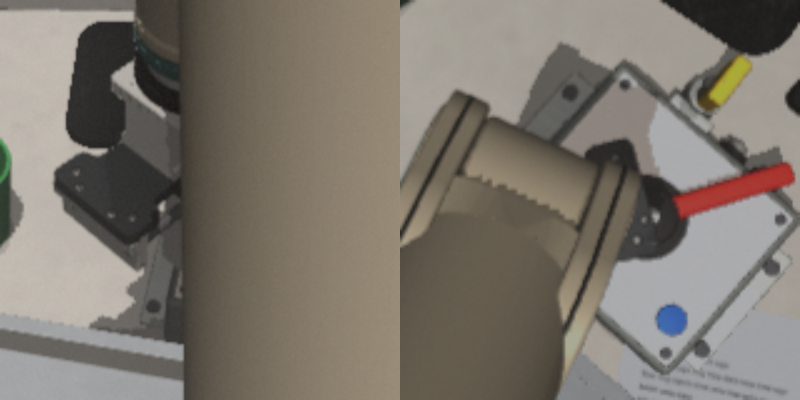

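The arm hides the grip in both views. The tail's end in the top crop (790,175) still shows the handle on green. The force has started to fall while the tool moves on, so I'll continue gently.

arm_command(
  steps=[-0.004, 0, 0, 0, 0, 0, 1, -0.004, 0, 0, 0, 0, 0, 1, 0, 0, 0, 0, 0, 0, 1, 0, 0, 0, 0, 0, 0, 1, 0, 0, 0, 0, 0, 0, 1],
)

```text
t: 6.15
tool_pos: [0.4729, -0.2557, 0.131]
tool_rot: [3.138, -0.009, 0.256]
force: [8.4, 1.6, 4.5]
opening: 0.0002
gripper_force: 4.4
```

arm_command(
  steps=[-0.004, 0, 0, 0, 0, 0, 1, -0.004, 0, 0, 0, 0, 0, 1, 0, 0, 0, 0, 0, 0, 1, 0, 0, 0, 0, 0, 0, 1, 0, 0, 0, 0, 0, 0, 1],
)

```text
t: 6.78
tool_pos: [0.4694, -0.2567, 0.131]
tool_rot: [3.138, -0.008, 0.256]
force: [7.7, 2.0, 4.3]
opening: 0.0002
gripper_force: 4.1
```

arm_command(
  steps=[-0.005, 0, 0, 0, 0, 0, 1, -0.005, 0, 0, 0, 0, 0, 1, 0, 0, 0, 0, 0, 0, 1, 0, 0, 0, 0, 0, 0, 1, 0, 0, 0, 0, 0, 0, 1],
)

```text
t: 7.4
tool_pos: [0.4626, -0.2584, 0.1303]
tool_rot: [3.14, -0.004, 0.255]
force: [4.8, 1.2, 4.4]
opening: 0.0005
gripper_force: 2.6
```

arm_command(
  steps=[-0.004, 0, 0, 0, 0, 0, 1, -0.004, 0, 0, 0, 0, 0, 1, 0, 0, 0, 0, 0, 0, 1, 0, 0, 0, 0, 0, 0, 1, 0, 0, 0, 0, 0, 0, 1],
)

```text
t: 8.02
tool_pos: [0.4566, -0.2589, 0.1291]
tool_rot: [-3.141, 0.001, 0.254]
force: [-0.1, 0.2, -0.1]
opening: 0.0005
gripper_force: 0.0
```

arm_command(
  steps=[0.03, 0, 0, 0, 0, 0, 1, 0, 0, -0.06, 0, 0, 1, 1, 0, 0, -0.06, 0, 0, 1, 1, 0, 0, -0.06, 0, 0, 1, -1, 0, 0, -0.06, 0, 0, 1, -1],
)

```text
t: 8.65
tool_pos: [0.4698, -0.2556, 0.2263]
tool_rot: [-3.141, -0.0, -0.027]
force: [0.2, -0.4, -0.5]
opening: 0.017
gripper_force: 0.0
```

arm_command(
  steps=[0, 0, 0, 0, 0, 1, -1, 0, 0, 0, 0, 0, 1, -1, 0, 0, 0, 0, 0, 1, -1, 0, 0, 0, 0, 0, 1, -1, 0, 0, 0, 0, 0, 1, -1],
)

```text
t: 9.28
tool_pos: [0.4698, -0.2556, 0.2255]
tool_rot: [-3.141, -0.0, -0.376]
force: [-0.0, 0.3, 0.2]
opening: 0.0669
gripper_force: 0.0
```

arm_command(
  steps=[0, 0, 0, 0, 0, 1, -1, 0, 0, 0, 0, 0, 1, -1, 0, 0, 0, 0, 0, 1, -1, 0, 0, 0, 0, 0, 1, -1, 0, 0, 0, 0, 0, 1, -1],
)

```text
t: 9.9
tool_pos: [0.4698, -0.2556, 0.2255]
tool_rot: [-3.141, -0.0, -0.725]
force: [-0.1, 0.9, 0.3]
opening: 0.0941
gripper_force: 0.0
```

Run:
```python
from look import *
s=manip.get_state();print(s['t'],s['tool_pos'],s['tool_rot'])
b=vision.grab_frame('top');w=vision.grab_frame('wrist')
for c in('top','wrist'):
    for n in('pin_tab','handle_grip'):print(c,n,[(d['position'],round(d['score'],2)) for d in spotter.search_frame(n,c)[:2]])
cv2.imwrite('pics/e.png',np.hstack([cv2.resize(b[205:365,300:460],(320,320)),cv2.resize(w,(427,320))]));cv2.imwrite('pics/w1.png',w)
```

```text
9.9 [ 0.46981571 -0.25555311  0.22551004] [-3.14127983e+00 -1.20493619e-04 -7.24954738e-01]
top pin_tab [([0.5728, -0.4064, 0.1635], 0.8)]
top handle_grip [([0.5031, -0.3947, 0.0652], 0.74), ([0.5358, -0.4049, 0.0989], 0.59)]
wrist pin_tab [([0.4938, -0.3559, 0.0688], 0.41)]
wrist handle_grip [([0.479, -0.3523, 0.0975], 0.8)]
```

View pics/e.png

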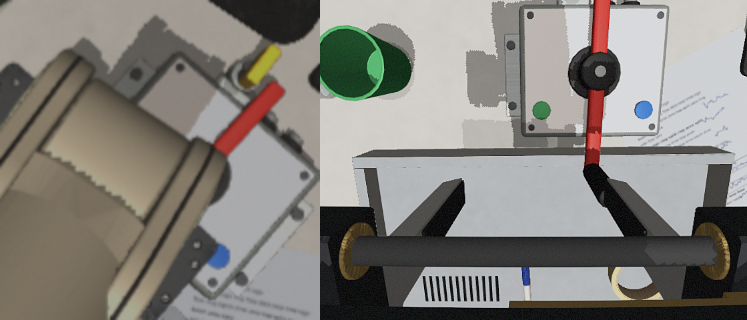

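The handle is now at off: the arm points straight forward in the wrist view, pivot (597,70) to grip (595,180). The tail is beside the pin in the top view. Next I'll move towards the pin.

arm_command(
  steps=[0.07, 0.027, 0, 0, 0, 0, -1, 0.07, 0.027, 0, 0, 0, 0, -1, 0.07, 0.027, 0, 0, 0, 0, -1, 0.07, 0.0265, 0, 0, 0, 0, -1, 0, 0, 0, 0, 0, 0, -1],
)

```text
t: 10.82
tool_pos: [0.5244, -0.3644, 0.225]
tool_rot: [3.141, -0.001, -0.725]
force: [-1.2, 0.1, 0.4]
opening: 0.0942
gripper_force: 0.0
```

Run:
```python
from look import *
s=manip.get_state();print(s['t'],s['tool_pos'],s['tool_rot'])
w=vision.grab_frame('wrist');cv2.imwrite('pics/w2.png',w)
h=cv2.cvtColor(w,cv2.COLOR_BGR2HSV);m=cv2.inRange(h,(20,90,60),(35,255,255));n,l,st,ce=cv2.connectedComponentsWithStats(m)
for i in range(1,n):
    if st[i,4]>150: print(st[i],ce[i],onz('wrist',ce[i],.15))
for n in('pin_tab','sleeve'):print(n,[(d['position'],round(d['score'],2)) for d in spotter.search_frame(n,'wrist')[:2]])
print(proj('wrist',(.573,-.4045,.166)),proj('wrist',(.573,-.4045,.072)))
```

```text
10.825 [ 0.52440154 -0.36441239  0.22499479] [ 3.14068206e+00 -5.49920183e-04 -7.25313613e-01]
[ 308  101   24   66 1339] [319.36967886 132.93726662] [ 0.57550919 -0.40762095  0.15      ]
[ 28 334  49  64 552] [ 46.58695652 361.77536232] [ 0.58626597 -0.16935101  0.15      ]
[566 334  49  86 997] [596.4663992  376.84152457] [ 0.32827778 -0.44275142  0.15      ]
[ 29 392  36  28 300] [ 46.26       406.58666667] [ 0.56407891 -0.14135475  0.15      ]
pin_tab [([0.5766, -0.4081, 0.1605], 0.63)]
sleeve [([0.4961, -0.3611, 0.0664], 0.66)]
[320.33307627 138.39413235] [320.5392501  136.94917176]
```

View pics/w2.png

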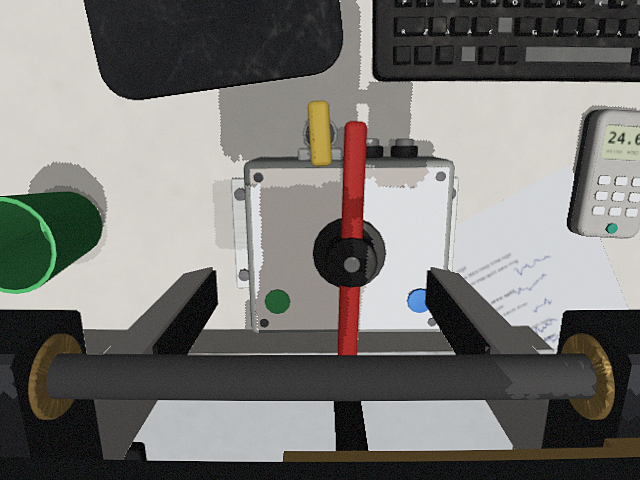

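The wrist view shows the tab at (319,133), straight ahead along the tool's x axis. The handle is at off beside it, with its tail end at (355,130).

arm_command(
  steps=[0.083, -0.002, 0, 0, 0, 0, -1, 0.082, -0.002, 0, 0, 0, 0, -1, 0, 0, 0.08, 0, 0, 0, -1, 0, 0, 0.08, 0, 0, 0, -1, 0, 0, 0.085, 0, 0, 0, -1],
)

```text
t: 11.6
tool_pos: [0.5751, -0.4034, 0.127]
tool_rot: [-3.141, 0.0, -0.722]
force: [-0.1, 0.0, 0.2]
opening: 0.0939
gripper_force: 0.0
```

arm_command(
  steps=[0, 0, 0, 0, 0, 0, -1, 0, 0, 0, 0, 0, 0, 1, 0, 0, 0, 0, 0, 0, 1, 0, 0, 0, 0, 0, 0, 1, 0, 0, 0, 0, 0, 0, 1],
  grip_force=25,
)

```text
t: 12.22
tool_pos: [0.5752, -0.4051, 0.1282]
tool_rot: [-3.141, -0.001, -0.724]
force: [-0.7, -0.3, -0.1]
opening: 0.057
gripper_force: 0.0
```

arm_command(
  steps=[0, 0, 0, 0, 0, 0, 1, 0, 0, 0, 0, 0, 0, 1, 0, 0, 0, 0, 0, 0, 1, 0, 0, 0, 0, 0, 0, 1, 0, 0, 0, 0, 0, 0, 1],
)

```text
t: 12.85
tool_pos: [0.5743, -0.4056, 0.1274]
tool_rot: [3.14, 0.0, -0.724]
force: [-0.7, 0.5, -0.3]
opening: 0.012
gripper_force: 25.0
```

arm_command(
  steps=[0, 0, -0.03, 0, 0, 0, 1, 0, 0, -0.05, 0, 0, 0, 1, 0, 0, -0.06, 0, 0, 0, 1, 0, 0, -0.06, 0, 0, 0, 1, 0, 0, -0.06, 0, 0, 0, 1],
)

```text
t: 13.48
tool_pos: [0.5753, -0.4045, 0.2332]
tool_rot: [-3.141, -0.0, -0.723]
force: [0.3, 0.7, -0.7]
opening: 0.0116
gripper_force: 25.0
```

Run:
```python
from look import *
s=manip.get_state();print(s['t'],s['tool_pos'],s['tool_rot'],s['force'],s['opening'])
w=vision.grab_frame('wrist');b=vision.grab_frame('scene')
cv2.imwrite('pics/f.png',np.hstack([cv2.resize(b[90:290,200:480],(392,280)),cv2.resize(w,(400,280))]))
for c in('wrist','scene'):
  for n in('pin_tab','cup_in','pin_foot'):print(c,n,[(d['position'],round(d['score'],2)) for d in spotter.search_frame(n,c)[:1]])
```

```text
13.475 [ 0.57526167 -0.40452794  0.23321668] [-3.14066234e+00 -4.93843606e-04 -7.23415943e-01] [ 0.29306292  0.66900733 -0.699153  ] 0.01163470047043457
wrist pin_tab [([0.5836, -0.4134, 0.2686], 0.56)]
wrist cup_in [([0.6709, -0.1581, 0.0561], 0.73)]
wrist pin_foot [([0.5831, -0.4099, 0.2656], 0.89)]
scene pin_tab []
scene cup_in [([0.6736, -0.171, 0.059], 0.62)]
scene pin_foot []
```

View pics/f.png

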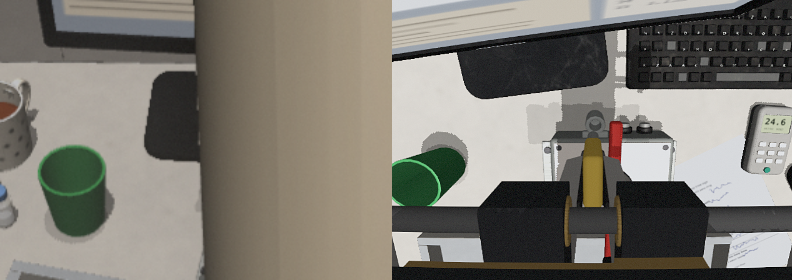

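The wrist view shows the pin clear of the empty sleeve (595,120) and held by the tab. The cup is at left (430,175).

arm_command(
  steps=[-0.02, -0.05, 0, 0, 0, 0, 1, -0.028, -0.09, 0, 0, 0, 0, 1, -0.028, -0.09, 0, 0, 0, 0, 1, -0.028, -0.09, 0, 0, 0, 0, 1, -0.028, -0.09, 0, 0, 0, 0, 1],
)

```text
t: 14.5
tool_pos: [0.6448, -0.2436, 0.2311]
tool_rot: [-3.141, 0.001, -0.722]
force: [-0.0, -0.2, -1.6]
opening: 0.0118
gripper_force: 25.0
```

arm_command(
  steps=[-0.028, -0.09, 0, 0, 0, 0, 1, -0.026, -0.08, 0, 0, 0, 0, 1, -0.01, -0.034, 0, 0, 0, 0, 1, 0, 0, 0, 0, 0, 0, 1, 0, 0, 0, 0, 0, 0, 1],
)

```text
t: 15.12
tool_pos: [0.678, -0.171, 0.2315]
tool_rot: [3.14, -0.001, -0.726]
force: [-1.1, -0.1, 0.0]
opening: 0.0118
gripper_force: 25.0
```

Run:
```python
from look import *
s=manip.get_state();print(s['t'],s['tool_pos'],s['tool_rot'],s['opening'])
w=vision.grab_frame('wrist');cv2.imwrite('pics/g0.png',w)
for z in(.09,):print([proj('wrist',(.679+.04*np.cos(a),-.1685+.04*np.sin(a),z)).round(0).tolist() for a in np.arange(8)*np.pi/4])
p=s['tool_pos'];print('foot',proj('wrist',(p[0],p[1],.135)))
b=vision.grab_frame('scene');cv2.imwrite('pics/g.png',np.hstack([cv2.resize(b[100:280,160:340],(360,360)),cv2.resize(w,(440,360))]))
```

```text
15.125 [ 0.67797462 -0.17104526  0.23149002] [ 3.14007487e+00 -5.19755718e-04 -7.25847914e-01] 0.011757604215938766
[[281.0, 187.0], [265.0, 222.0], [279.0, 258.0], [314.0, 274.0], [350.0, 262.0], [368.0, 228.0], [356.0, 191.0], [319.0, 173.0]]
foot [319.82060417 237.94403598]
```

View pics/g.png

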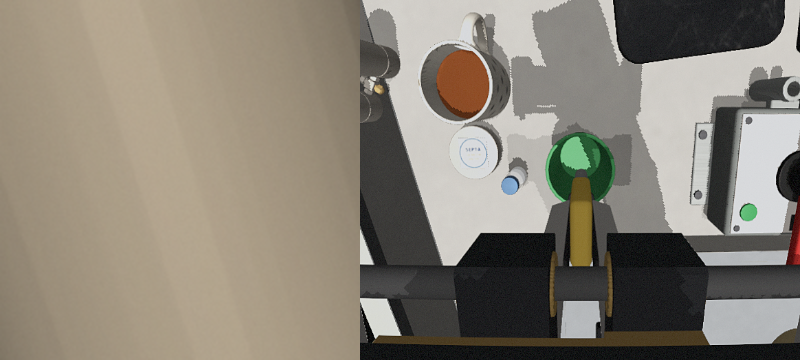

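The wrist view shows the held pin centred over the cup, whose rim runs from (546,165) to (614,165), matching my estimate. The vial (512,183) is clear. Now I'll lower it.

arm_command(
  steps=[0, 0, 0.06, 0, 0, 0, 1, 0, 0, 0.07, 0, 0, 0, 1, 0, 0, 0.07, 0, 0, 0, 1, 0, 0, 0.06, 0, 0, 0, 1, 0, 0, 0.03, 0, 0, 0, 1],
)

```text
t: 15.85
tool_pos: [0.6776, -0.1701, 0.1141]
tool_rot: [3.14, 0.002, -0.725]
force: [0.4, 0.8, -0.1]
opening: 0.0118
gripper_force: 25.0
```

arm_command(
  steps=[0, 0, 0.015, 0, 0, 0, 1, 0, 0, 0.01, 0, 0, 0, 1, 0, 0, 0, 0, 0, 0, 1, 0, 0, 0, 0, 0, 0, 1, 0, 0, 0, 0, 0, 0, 1],
)

```text
t: 16.48
tool_pos: [0.6791, -0.169, 0.106]
tool_rot: [-3.141, -0.001, -0.723]
force: [0.3, -0.1, 0.0]
opening: 0.0116
gripper_force: 25.0
```

arm_command(
  steps=[0, 0, 0.004, 0, 0, 0, 1, 0, 0, 0.004, 0, 0, 0, 1, 0, 0, 0.002, 0, 0, 0, 1, 0, 0, 0, 0, 0, 0, 1, 0, 0, 0, 0, 0, 0, 1],
)

```text
t: 17.1
tool_pos: [0.6789, -0.169, 0.1023]
tool_rot: [-3.141, -0.0, -0.724]
force: [-1.8, 0.2, 5.7]
opening: 0.0118
gripper_force: 25.0
```

arm_command(
  steps=[0, 0, -0.002, 0, 0, 0, 1, 0, 0, 0, 0, 0, 0, -1, 0, 0, 0, 0, 0, 0, -1, 0, 0, 0, 0, 0, 0, -1, 0, 0, 0, 0, 0, 0, -1],
)

```text
t: 17.73
tool_pos: [0.6788, -0.169, 0.1022]
tool_rot: [3.142, 0.0, -0.724]
force: [0.1, 0.2, -0.7]
opening: 0.0484
gripper_force: 0.0
```

arm_command(
  steps=[0, 0, 0, 0, 0, 0, -1, 0, 0, 0, 0, 0, 0, -1, 0, 0, -0.03, 0, 0, 0, -1, 0, 0, -0.06, 0, 0, 0, -1, 0, 0, -0.08, 0, 0, 0, -1],
)

```text
t: 18.35
tool_pos: [0.6784, -0.169, 0.1712]
tool_rot: [3.141, 0.001, -0.724]
force: [-0.7, 0.2, 1.7]
opening: 0.0933
gripper_force: 0.0
```

arm_command(
  steps=[0, 0, -0.08, 0, 0, 0, -1, 0, 0, -0.06, 0, 0, 0, -1, 0, 0, 0, 0, 0, 0, -1, 0, 0, 0, 0, 0, 0, -1, 0, 0, 0, 0, 0, 0, -1],
)

```text
t: 18.98
tool_pos: [0.678, -0.1687, 0.2249]
tool_rot: [3.14, 0.002, -0.724]
force: [0.4, 0.4, -1.4]
opening: 0.0938
gripper_force: 0.0
```

Run:
```python
from look import *
s=manip.get_state();print(s['t'],s['tool_pos'],s['tool_rot'],s['opening'],s['joints'])
w=vision.grab_frame('wrist');cv2.imwrite('pics/h.png',w)
```

```text
18.975 [ 0.67798988 -0.16872642  0.22486858] [ 3.14046949e+00  2.17756823e-03 -7.23681670e-01] 0.09377419000192837 [ 0.06842743  0.70150999  0.25722948  1.33980685 -0.18286667  1.1257705
 -1.9478989 ]
```

View pics/h.png

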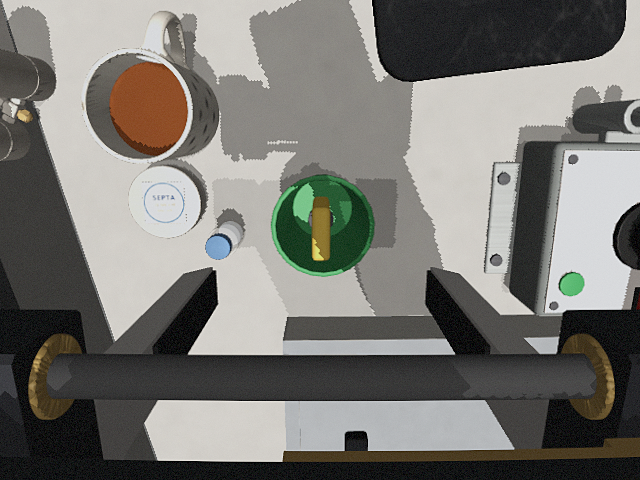

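The pin stands in the green cup (tab at 320,228), and the cup and the vial (218,246) are both upright. Next I'll shut the fingers, turn to yaw ≈ -1.57 and go to the left side of the grip.

arm_command(
  steps=[0, 0, -0.03, 0, 0, 1, 1, 0, 0, 0, 0, 0, 1, 1, 0, 0, 0, 0, 0, 1, 1, 0, 0, 0, 0, 0, 1, 1, 0, 0, 0, 0, 0, 1, 1],
  grip_force=30,
)

```text
t: 19.65
tool_pos: [0.6784, -0.1689, 0.2373]
tool_rot: [3.14, 0.001, -1.075]
force: [-0.1, 0.8, -0.4]
opening: 0.0479
gripper_force: 0.0
```

arm_command(
  steps=[0, 0, 0, 0, 0, 1, 1, 0, 0, 0, 0, 0, 1, 1, 0, 0, 0, 0, 0, 1, 1, 0, 0, 0, 0, 0, 1, 1, 0, 0, 0, 0, 0, 1, 1],
)

```text
t: 20.27
tool_pos: [0.6784, -0.1689, 0.2373]
tool_rot: [3.14, 0.0, -1.424]
force: [0.1, -0.6, 0.1]
opening: 0.0005
gripper_force: 0.0
```

arm_command(
  steps=[0, 0, 0, 0, 0, 1, 1, 0, 0, 0, 0, 0, 1, 1, 0, 0.04, 0, 0, 0, 0.1, 1, 0.01, 0.08, 0, 0, 0, 0, 1, 0.02, 0.1, 0, 0, 0, 0, 1],
)

```text
t: 20.9
tool_pos: [0.59, -0.1808, 0.2372]
tool_rot: [3.14, 0.0, -1.567]
force: [1.0, -0.1, -0.2]
opening: 0.0004
gripper_force: 0.0
```

arm_command(
  steps=[0.03, 0.1, 0, 0, 0, 0, 1, 0.03, 0.1, 0, 0, 0, 0, 1, 0.03, 0.1, 0, 0, 0, 0, 1, 0.02, 0.1, 0, 0, 0, 0, 1, 0, 0, 0, 0, 0, 0, 1],
)

```text
t: 21.52
tool_pos: [0.4278, -0.2264, 0.2382]
tool_rot: [3.14, 0.001, -1.573]
force: [1.3, -0.6, -0.6]
opening: 0.0001
gripper_force: 0.0
```

Run:
```python
from look import *
s=manip.get_state();print(s['t'],s['tool_pos'],s['tool_rot'],s['opening'],s['joints'],s['force'])
w=vision.grab_frame('wrist');cv2.imwrite('pics/i.png',w)
print([(d['position'],round(d['score'],2)) for d in spotter.search_frame('handle_grip','wrist')[:2]])
print('grip top',proj('wrist',(.408,-.290,.178)),'hub',proj('wrist',(.491,-.362,.1)))
```

```text
21.525 [ 0.42778552 -0.22638994  0.23820659] [ 3.13987487e+00  9.92501421e-04 -1.57262887e+00] 0.00014841868451609516 [ 0.04232863  0.3913267   0.53674269  1.93286145 -0.25447253  0.88608556
 -2.43478815] [ 1.27542253 -0.57256334 -0.58770104]
[([0.4691, -0.3485, 0.0985], 0.98), ([0.486, -0.3413, 0.0698], 0.29)]
grip top [364.43574485 140.60623448] hub [236.9155759   33.97053792]
```

View pics/i.png

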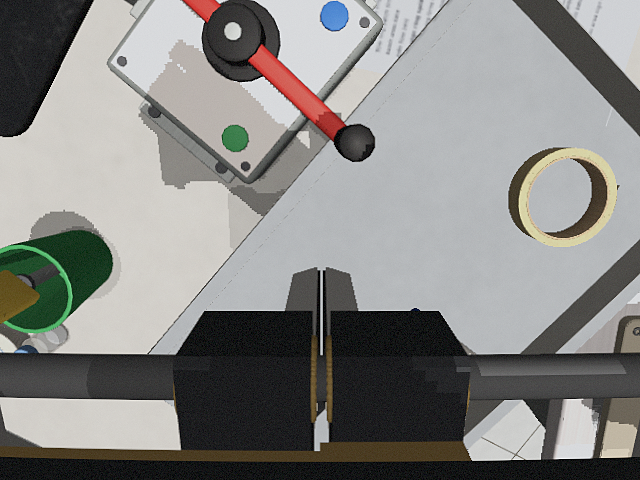

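The wrist view shows the handle at off with the grip top at (356,140), which puts it near (0.411, -0.290). The fingers are shut on its green side. Now I'll lower and approach.

arm_command(
  steps=[0, 0.06, 0, 0, 0, 0, 1, 0, 0, 0.07, 0, 0, 0, 1, 0, 0, 0.1, 0, 0, 0, 1, 0, 0, 0.1, 0, 0, 0, 1, 0.03, 0, 0, 0, 0, 0, 1],
)

```text
t: 22.25
tool_pos: [0.4064, -0.236, 0.1279]
tool_rot: [3.136, 0.003, -1.565]
force: [0.0, -1.4, -0.5]
opening: 0.0002
gripper_force: 0.0
```

arm_command(
  steps=[0.03, 0, 0, 0, 0, 0, 1, 0.02, 0, 0, 0, 0, 0, 1, 0.01, 0, 0, 0, 0, 0, 1, 0.01, 0, 0, 0, 0, 0, 1, 0.01, 0, 0, 0, 0, 0, 1],
)

```text
t: 22.88
tool_pos: [0.4069, -0.2694, 0.1305]
tool_rot: [3.141, 0.001, -1.568]
force: [-1.6, 2.2, 1.3]
opening: 0.0005
gripper_force: 1.2
```

arm_command(
  steps=[0.006, 0.003, 0, 0, 0, 0, 1, 0.006, 0.003, 0, 0, 0, 0, 1, 0.006, 0.003, 0, 0, 0, 0, 1, 0.006, 0.003, 0, 0, 0, 0, 1, 0, 0, 0, 0, 0, 0, 1],
)

```text
t: 23.5
tool_pos: [0.4028, -0.2803, 0.1304]
tool_rot: [-3.14, -0.002, -1.569]
force: [-1.2, 0.8, 0.3]
opening: 0.0007
gripper_force: 0.4
```

arm_command(
  steps=[0.006, 0.003, 0, 0, 0, 0, 1, 0.006, 0.003, 0, 0, 0, 0, 1, 0.006, 0.003, 0, 0, 0, 0, 1, 0, 0, 0, 0, 0, 0, 1, 0, 0, 0, 0, 0, 0, 1],
)

```text
t: 24.12
tool_pos: [0.3988, -0.2868, 0.1303]
tool_rot: [-3.141, -0.0, -1.568]
force: [-0.5, 0.5, -0.0]
opening: 0.0008
gripper_force: 0.6
```

arm_command(
  steps=[0.006, 0.002, 0, 0, 0, 0, 1, 0.006, 0.002, 0, 0, 0, 0, 1, 0, 0, 0, 0, 0, 0, 1, 0, 0, 0, 0, 0, 0, 1, 0, 0, 0, 0, 0, 0, 1],
)

```text
t: 24.75
tool_pos: [0.3973, -0.2915, 0.1303]
tool_rot: [-3.141, -0.0, -1.568]
force: [-0.7, 0.9, -1.0]
opening: 0.0006
gripper_force: 0.6
```

arm_command(
  steps=[0.006, 0.002, 0, 0, 0, 0, 1, 0.006, 0.002, 0, 0, 0, 0, 1, 0, 0, 0, 0, 0, 0, 1, 0, 0, 0, 0, 0, 0, 1, 0, 0, 0, 0, 0, 0, 1],
)

```text
t: 25.38
tool_pos: [0.3956, -0.2963, 0.1303]
tool_rot: [-3.141, -0.0, -1.568]
force: [-1.3, 1.8, -0.2]
opening: 0.0002
gripper_force: 0.7
```

arm_command(
  steps=[0.006, 0.002, 0, 0, 0, 0, 1, 0.006, 0.002, 0, 0, 0, 0, 1, 0, 0, 0, 0, 0, 0, 1, 0, 0, 0, 0, 0, 0, 1, 0, 0, 0, 0, 0, 0, 1],
)

```text
t: 26.0
tool_pos: [0.3941, -0.3011, 0.1303]
tool_rot: [-3.141, -0.0, -1.568]
force: [-0.3, 0.8, -1.3]
opening: 0.0002
gripper_force: 0.7
```

arm_command(
  steps=[0.006, 0.002, 0, 0, 0, 0, 1, 0.006, 0.002, 0, 0, 0, 0, 1, 0, 0, 0, 0, 0, 0, 1, 0, 0, 0, 0, 0, 0, 1, 0, 0, 0, 0, 0, 0, 1],
)

```text
t: 26.62
tool_pos: [0.3925, -0.3058, 0.1303]
tool_rot: [-3.141, -0.0, -1.568]
force: [-2.0, 0.8, 0.1]
opening: 0.0006
gripper_force: 0.8
```

arm_command(
  steps=[0.006, 0.002, 0, 0, 0, 0, 1, 0.006, 0.002, 0, 0, 0, 0, 1, 0, 0, 0, 0, 0, 0, 1, 0, 0, 0, 0, 0, 0, 1, 0, 0, 0, 0, 0, 0, 1],
)

```text
t: 27.25
tool_pos: [0.3909, -0.3106, 0.1303]
tool_rot: [-3.141, -0.0, -1.568]
force: [-1.7, 1.5, -0.4]
opening: 0.0002
gripper_force: 0.8
```

arm_command(
  steps=[0.006, 0.002, 0, 0, 0, 0, 1, 0.006, 0.001, 0, 0, 0, 0, 1, 0, 0, 0, 0, 0, 0, 1, 0, 0, 0, 0, 0, 0, 1, 0, 0, 0, 0, 0, 0, 1],
)

```text
t: 27.88
tool_pos: [0.3896, -0.3154, 0.1303]
tool_rot: [-3.141, -0.0, -1.568]
force: [-0.8, 1.8, 0.5]
opening: 0.0002
gripper_force: 0.9
```

arm_command(
  steps=[0.006, 0.001, 0, 0, 0, 0, 1, 0.006, 0.001, 0, 0, 0, 0, 1, 0, 0, 0, 0, 0, 0, 1, 0, 0, 0, 0, 0, 0, 1, 0, 0, 0, 0, 0, 0, 1],
)

```text
t: 28.5
tool_pos: [0.3889, -0.3202, 0.1303]
tool_rot: [-3.141, -0.0, -1.568]
force: [-1.5, 2.3, 1.1]
opening: 0.0002
gripper_force: 0.9
```

arm_command(
  steps=[0.006, 0.001, 0, 0, 0, 0, 1, 0.006, 0.001, 0, 0, 0, 0, 1, 0, 0, 0, 0, 0, 0, 1, 0, 0, 0, 0, 0, 0, 1, 0, 0, 0, 0, 0, 0, 1],
)

```text
t: 29.12
tool_pos: [0.3881, -0.3251, 0.1303]
tool_rot: [-3.141, -0.0, -1.568]
force: [-1.4, 2.4, 1.0]
opening: 0.0003
gripper_force: 0.9
```

arm_command(
  steps=[0.006, 0.001, 0, 0, 0, 0, 1, 0.006, 0, 0, 0, 0, 0, 1, 0, 0, 0, 0, 0, 0, 1, 0, 0, 0, 0, 0, 0, 1, 0, 0, 0, 0, 0, 0, 1],
)

```text
t: 29.75
tool_pos: [0.3877, -0.3298, 0.1303]
tool_rot: [-3.141, -0.0, -1.568]
force: [-0.5, 2.1, -0.5]
opening: 0.0006
gripper_force: 1.0
```

arm_command(
  steps=[0.006, 0, 0, 0, 0, 0, 1, 0.006, 0, 0, 0, 0, 0, 1, 0, 0, 0, 0, 0, 0, 1, 0, 0, 0, 0, 0, 0, 1, 0, 0, 0, 0, 0, 0, 1],
)

```text
t: 30.38
tool_pos: [0.3876, -0.3346, 0.1303]
tool_rot: [-3.142, -0.0, -1.568]
force: [-2.3, 2.3, -0.0]
opening: 0.0005
gripper_force: 1.0
```

arm_command(
  steps=[0.006, 0, 0, 0, 0, 0, 1, 0.006, 0, 0, 0, 0, 0, 1, 0, 0, 0, 0, 0, 0, 1, 0, 0, 0, 0, 0, 0, 1, 0, 0, 0, 0, 0, 0, 1],
)

```text
t: 31.0
tool_pos: [0.3876, -0.3394, 0.1303]
tool_rot: [-3.141, -0.0, -1.568]
force: [-2.2, 1.5, -0.4]
opening: 0.0008
gripper_force: 1.0
```

arm_command(
  steps=[0.006, 0, 0, 0, 0, 0, 1, 0.006, 0, 0, 0, 0, 0, 1, 0, 0, 0, 0, 0, 0, 1, 0, 0, 0, 0, 0, 0, 1, 0, 0, 0, 0, 0, 0, 1],
)

```text
t: 31.62
tool_pos: [0.3877, -0.3442, 0.1303]
tool_rot: [-3.142, -0.0, -1.568]
force: [-1.5, 2.6, 1.0]
opening: 0.0004
gripper_force: 1.0
```

arm_command(
  steps=[0.006, 0, 0, 0, 0, 0, 1, 0.006, 0, 0, 0, 0, 0, 1, 0, 0, 0, 0, 0, 0, 1, 0, 0, 0, 0, 0, 0, 1, 0, 0, 0, 0, 0, 0, 1],
)

```text
t: 32.25
tool_pos: [0.3877, -0.349, 0.1303]
tool_rot: [-3.142, -0.0, -1.568]
force: [-2.0, 2.3, 0.4]
opening: 0.0005
gripper_force: 1.1
```

arm_command(
  steps=[0.006, 0, 0, 0, 0, 0, 1, 0.006, 0, 0, 0, 0, 0, 1, 0, 0, 0, 0, 0, 0, 1, 0, 0, 0, 0, 0, 0, 1, 0, 0, 0, 0, 0, 0, 1],
)

```text
t: 32.88
tool_pos: [0.3876, -0.3535, 0.1303]
tool_rot: [3.141, 0.0, -1.568]
force: [-1.5, 4.6, 1.2]
opening: 0.0005
gripper_force: 2.0
```

arm_command(
  steps=[0.006, 0, 0, 0, 0, 0, 1, 0.006, 0, 0, 0, 0, 0, 1, 0, 0, 0, 0, 0, 0, 1, 0, 0, 0, 0, 0, 0, 1, 0, 0, 0, 0, 0, 0, 1],
)

```text
t: 33.5
tool_pos: [0.3876, -0.3556, 0.1302]
tool_rot: [3.141, 0.005, -1.567]
force: [-2.6, 9.4, 5.5]
opening: 0.0
gripper_force: 4.8
```

arm_command(
  steps=[0.004, 0, 0, 0, 0, 0, 1, 0.003, 0, 0, 0, 0, 0, 1, 0, 0, 0, 0, 0, 0, 1, 0, 0, 0, 0, 0, 0, 1, 0, 0, 0, 0, 0, 0, 1],
)

```text
t: 34.12
tool_pos: [0.3876, -0.3573, 0.1302]
tool_rot: [3.14, 0.007, -1.567]
force: [-2.3, 12.0, 8.3]
opening: 0.0005
gripper_force: 6.0
```

arm_command(
  steps=[0.003, 0, 0, 0, 0, 0, 1, 0.002, 0, 0, 0, 0, 0, 1, 0, 0, 0, 0, 0, 0, 1, 0, 0, 0, 0, 0, 0, 1, 0, 0, 0, 0, 0, 0, 1],
)

```text
t: 34.75
tool_pos: [0.3878, -0.3595, 0.1302]
tool_rot: [3.141, 0.007, -1.567]
force: [-2.3, 11.7, 7.4]
opening: 0.0003
gripper_force: 5.7
```

arm_command(
  steps=[0.003, 0, 0, 0, 0, 0, 1, 0.002, 0, 0, 0, 0, 0, 1, 0, 0, 0, 0, 0, 0, 1, 0, 0, 0, 0, 0, 0, 1, 0, 0, 0, 0, 0, 0, 1],
)

```text
t: 35.38
tool_pos: [0.3877, -0.3599, 0.1302]
tool_rot: [3.14, 0.009, -1.566]
force: [-2.8, 14.7, 10.1]
opening: 0.0004
gripper_force: 7.3
```

arm_command(
  steps=[0.003, 0, 0, 0, 0, 0, 1, 0.002, 0, 0, 0, 0, 0, 1, 0, 0, 0, 0, 0, 0, 1, 0, 0, 0, 0, 0, 0, 1, 0, 0, 0, 0, 0, 0, 1],
)

```text
t: 36.0
tool_pos: [0.388, -0.3629, 0.1302]
tool_rot: [3.141, 0.008, -1.566]
force: [-1.7, 12.4, 8.1]
opening: 0.0004
gripper_force: 6.4
```

arm_command(
  steps=[0, 0, -0.003, 0, 0, 0, 1, 0.002, 0, 0, 0, 0, 0, 1, 0.002, 0, 0, 0, 0, 0, 1, 0, 0, 0, 0, 0, 0, 1, 0, 0, 0, 0, 0, 0, 1],
)

```text
t: 36.62
tool_pos: [0.388, -0.3629, 0.1304]
tool_rot: [3.14, 0.01, -1.566]
force: [-0.5, 14.5, 1.7]
opening: 0.0004
gripper_force: 6.8
```

```bash
cat >> look.py <<'E'
def angle(cam):
    im=vision.grab_frame(cam);h=cv2.cvtColor(im,cv2.COLOR_BGR2HSV)
    m=cv2.inRange(h,(0,130,50),(7,255,255))|cv2.inRange(h,(174,130,50),(180,255,255))
    n,l,st,ce=cv2.connectedComponentsWithStats(m)
    out=[]
    for i in range(1,n):
        if st[i,4]<100: continue
        p=np.argwhere(l==i)[:,::-1].astype(np.float32)
        q=np.array([onz(cam,u,.095)[:2] for u in p[::5]]);c=q.mean(0);v=np.linalg.svd(q-c)[2][0]
        if v@np.array([-.753,.658])<0:v=-v
        # switch frame
        x=np.array([.753,-.658]);y=np.array([.658,.753])
        out.append((int(st[i,4]),c.round(4).tolist(),round(float(np.arctan2(-v@y,-v@x)),3),(q.max(0)-q.min(0)).round(3).tolist()))
    return out
E
python3 - <<'E'
from look import *
for c in('wrist','top','scene'):print(c,angle(c))
s=manip.get_state();print(s['force'],s['ft_torque'],s['tool_pos'],s['joint_efforts'])
E
```

```text
wrist [(4883, [0.4309, -0.3763], 0.913, [0.083, 0.032]), (2927, [0.5368, -0.3563], 0.932, [0.055, 0.027])]
top [(433, [0.5498, -0.3511], 0.903, [0.083, 0.025])]
scene []
[-1.22007808 14.10299002  1.39542171] [ 2.8865393  -0.057826   -0.14726374] [ 0.38795041 -0.36289247  0.13035349] [  5.02401933 -46.17039442  10.52211821 -18.57709408   1.43764794
  -4.06033024   0.10606221]
```

arm_command(
  steps=[0.002, -0.002, 0, 0, 0, 0, 1, 0.001, -0.002, 0, 0, 0, 0, 1, 0, 0, 0, 0, 0, 0, 1, 0, 0, 0, 0, 0, 0, 1, 0, 0, 0, 0, 0, 0, 1],
)

```text
t: 37.4
tool_pos: [0.3879, -0.3631, 0.1303]
tool_rot: [3.137, 0.012, -1.566]
force: [-3.5, 16.6, 6.2]
opening: 0.0006
gripper_force: 7.8
```

arm_command(
  steps=[0, 0, 0, 0, 0, 0, 1, 0, 0, 0, 0, 0, 0, 1, 0, 0, 0, 0, 0, 0, 1, 0, 0, 0, 0, 0, 0, 1, 0, 0, 0, 0, 0, 0, 1],
)

```text
t: 38.02
tool_pos: [0.3879, -0.3631, 0.1303]
tool_rot: [3.137, 0.012, -1.566]
force: [-3.4, 15.4, 5.0]
opening: 0.0005
gripper_force: 7.8
```

Run:
```python
from look import *
for c in('wrist','top'):print(c,angle(c))
s=manip.get_state();print(s['force'],s['ft_torque'],s['tool_pos'],s['opening'])
w=vision.grab_frame('wrist');cv2.imwrite('pics/j.png',w)
# non-viewed check: coarse ascii of what lies ahead of the fingers
g=cv2.cvtColor(w,cv2.COLOR_BGR2HSV)[100:330:12,230:420:8]
for r in g: print(''.join('R' if (p[0]<8 or p[0]>173) and p[1]>120 and p[2]>50 else '#' if p[2]<45 else '+' if p[2]<90 else '.' for p in r))
```

```text
wrist [(4894, [0.4307, -0.3765], 0.916, [0.084, 0.032]), (2923, [0.5364, -0.3562], 0.935, [0.056, 0.027])]
top [(434, [0.5499, -0.3507], 0.894, [0.083, 0.025])]
[-3.22126136 15.47238325  5.67971397] [ 3.37401468  0.74520507 -0.13350443] [ 0.38795061 -0.36310563  0.1303038 ] 6.367130683011975e-05
........................
........................
+#......................
.+##....................
...++...................
.....++.................
......+++..............+
........++++..........++
........+.++.........+++
..........++###....+++..
....+RRRRRR#####..+++...
RRRRRRRRRRR######++.....
RRRRRRRRRR+######+......
RR.......+.#######......
........+..######+......
......+++++######+......
.....+..+++#######......
....+..++++#+###........
############+###########
########################
```

arm_command(
  steps=[-0.01, 0, 0, 0, 0, 0, 1, -0.01, 0, 0, 0, 0, 0, 1, -0.01, 0, 0, 0, 0, 0, 1, -0.01, 0, 0, 0, 0, 0, 1, 0, 0, 0, 0, 0, 0, 1],
)

```text
t: 38.8
tool_pos: [0.3898, -0.3548, 0.1318]
tool_rot: [-3.14, -0.001, -1.568]
force: [-0.4, 0.2, 0.5]
opening: 0.0004
gripper_force: 0.0
```

Run:
```python
from look import *
for c in('wrist','top'):print(c,angle(c))
s=manip.get_state();print(s['force'],s['tool_pos'])
```

```text
wrist [(4836, [0.4304, -0.3752], 0.896, [0.083, 0.031]), (3002, [0.5376, -0.3569], 0.906, [0.059, 0.026])]
top [(433, [0.5504, -0.3516], 0.867, [0.083, 0.025])]
[ 0.07729798  0.78427297 -0.57086623] [ 0.38954914 -0.35481521  0.13171928]
```

The tool is clear and the handle stayed by itself at about 0.89, which suggests it is latched. I'll retreat and confirm.

arm_command(
  steps=[-0.04, 0, 0, 0, 0, 0, 1, -0.06, 0, 0, 0, 0, 0, 1, -0.06, 0, -0.03, 0, 0, 0, 1, -0.04, 0, -0.08, 0, 0, 0, 1, 0, 0, -0.08, 0, 0, 0, 1],
)

```text
t: 39.52
tool_pos: [0.3888, -0.2714, 0.2079]
tool_rot: [3.14, 0.002, -1.566]
force: [0.2, -0.7, 0.3]
opening: 0.0003
gripper_force: 0.0
```

arm_command(
  steps=[-0.08, 0, -0.06, 0, 0, 0, 1, -0.08, 0, 0, 0, 0, 0, 1, 0, 0, 0, 0, 0, 0, 1, 0, 0, 0, 0, 0, 0, 1, 0, 0, 0, 0, 0, 0, 1],
)

```text
t: 40.15
tool_pos: [0.3887, -0.2111, 0.2314]
tool_rot: [3.141, -0.001, -1.57]
force: [0.3, -0.3, -0.1]
opening: 0.0005
gripper_force: 0.0
```

Run:
```python
from look import *
for c in('wrist','top'):print(c,angle(c))
s=manip.get_state();print(s['t'],s['force'],s['tool_pos'])
for c in('scene','top'):
    im=vision.grab_frame(c)
    for n in('cup_in','vial_mid','pin_tab'):print(c,n,[(np.round(d['position'],3).tolist(),round(d['score'],2)) for d in spotter.search_frame(n,c)[:1]])
```

```text
wrist [(1027, [0.4462, -0.3653], 0.798, [0.069, 0.012]), (3110, [0.548, -0.3527], 0.877, [0.086, 0.029])]
top [(435, [0.5505, -0.352], 0.898, [0.083, 0.027]), (446, [0.4309, -0.3725], 0.883, [0.083, 0.025])]
40.25 [-0.30870931 -0.10551087  0.38796084] [ 0.38865681 -0.21102103  0.23130758]
scene cup_in []
scene vial_mid []
scene pin_tab []
top cup_in [([0.679, -0.163, 0.045], 0.55)]
top vial_mid []
top pin_tab [([0.679, -0.174, 0.133], 0.57)]
```

```bash
python3 -c "
from look import *
print(manip.sign_off())"
```

```text
the job is handed in; nothing more can be done
None
```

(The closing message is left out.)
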